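# Clamp the loaded assembly jig

## Robot

A 6-joint arm with a two-finger parallel gripper is mounted at the origin on the work surface. World frame = base frame: x ahead of the robot, y to its left, z up, the work surface at z = 0. Lengths are in m, angles in rad, forces in N, time in s.
With the tool pointing down it reaches from about 0.25 to 0.775 m from the base axis. Payload 8.9 kg.
Tool frame: the origin (TCP) lies between the finger pads; the fingertips stand 11 mm ahead of it and the grasp point (between the pads) lies 8 mm behind it (ctrl.tip_reach is the distance from the TCP to the fingertips, in m); z points along the fingers, x is the direction in which the jaws open and shut, and the axes are right-handed (so a half turn about z gives the same grasp; the last joint's range is limited). The gripper opens to 85 mm and grips with 20 to 120 N. Pads are 22 mm wide; open, the fingers measure 114 mm over their backs; the gripper's body (76 mm by 85 mm) begins 54 mm behind the grasp point. The pads swing forward as they close: fully open they stand 13 mm farther back than shut.
Start: joints at [1.07, 0.291, -0.153, 1.127, 0, 1.431], TCP at [0.186, 0.491, 0.242] pointing down, gripper open.
Joint ranges: [-2.52, 2.52], [-0.91, 1.74], [-1.3, 1.37], [-1.96, 2.02], [-1.52, 1.47], [-3.14, 3.14]. Speed limits (rad/s): [2.22, 2.22, 2.79, 3.14, 3.14, 3.14].

## Interface

Orientations are given as a unit quaternion [w, x, y, z].
In Python, from cell import ctrl, snapshot, silhouettes, mark_of gives the robot as it stands.
- The arm moves only by the tool carry_out, never from a script. Its arguments are lists of equal length, an entry for each row: "hand": the finger opening in m, from 0 to 0.0854; "slide": the shift along the tool's x, y, z in m, a list of three; "turn": the turn, a rotation vector about the tool's x, y, z in rad, a list of three. In form: {"hand": [hand, ...], "slide": [[x, y, z], ...], "turn": [[rx, ry, rz], ...]}. A call has 1 to 10 rows; each row is the pose to reach, as a shift and turn from the pose commanded when the call began, along the tool's axes at that moment; what a row does not reach only later rows make up. A row lasts 1/10 s, in which the tool goes at most 50 mm and 8.59 degrees, less where a joint would pass 70% of its speed; a pose out of reach is approached as far as the arm can. A call with a gripper value outside its range is refused whole. The fingers move at their own pace and stop on an object; "force" is the grip in N (left out, the last holds). Time passes only in rows, so rows that repeat a pose let the fingers close. It gives the time, the measured TCP pose, the force and the opening at its end, in the units of the state.
- ctrl.state(): the state, without advancing time (a new reading comes with each control period).
- snapshot(name): name is "side" or "top" or "wrist"; returns a dict with "pixels" (400x640x3 uint8, red, green, blue), "depth" (400x640 float32, m along the optical axis (not along the pixel's ray), 0 where there is no reading), "fx", "fy", "cx", "cy" (pixels), "T" (4x4, takes a point from camera to world coordinates); the wrist camera has in their place "hand_eye" (4x4, takes a point from camera to tool coordinates, whose origin is the TCP and whose axes are the tool frame's). Camera axes: x right, y down, z forward; pixel columns grow to the right and rows downward; lengths in m; the calibration is good to about 2 mm. A picture is of the moment at which its call begins: read the wrist's pose just before it.
- ctrl.finish_job(): hands the job in, once; it reports no verdict.
Trained networks look in the newest picture that a camera, given by its name, has taken for a name from the list of things; names that differ only in an ending like _2 or _b are one class to them, and where a whole thing is asked for, a point or a joint stands for the part that bears it (a point fixed in the world has none). Each returns a list of dicts, best first, with "p" (0 to 1); they miss things now and then, are a little off and sometimes report something else, mostly with a low value. They report only what shows in the picture. A call takes as long as a camera call. They do not tell look-alikes from the thing itself.
- silhouettes(camera, name): "mask" (400x640 bool, what is visible of it) and "at" ([row, column] in pixels, amid what is visible of it).
- mark_of(camera, name): "at" ([row, column] in pixels: a listed point, or the origin of a listed thing).
The state is a dict: "t": time; "joints": joint angles; "joint_velocities": joint speeds; "tau": joint torques, N m; "tool_pos": TCP position; "tool_rot": TCP orientation; "force": force on the tool from outside, world axes, zero at the start; "wrist_torque": the same for the moment, N m; "width": opening from 0.0 (shut) to 1.0 (fully open).
Only numpy, scipy, OpenCV 4.12 (cv2) and the standard library are available. Lean on these libraries where they do the work, as an engineer would, in place of code of your own. Each camera call takes 0.05 s, during which the arm holds its last target.

## Task

One of the two assembly jigs on the bench has an aluminium bearing housing sitting in its nest. Clamp that housing ready for pressing: push the jig's black toggle handle over centre, towards the housing, so that it snaps fully over and the clamp arm comes down on the housing. The housing stays in its nest, and the clamp of the empty jig stays open.

Things in the scene. Friction and masses are not known exactly. Their poses are not given: they have to be found in the camera images.
- clamp (a joint): angle (rad) of the loaded jig's toggle clamp, a rigid bell-crank of handle and arm: 0 open, as it starts (handle leans 35 degrees back, away from the housing; arm raised); 1.22 closed (handle leans 35 degrees towards the housing, arm level, its foot on the housing). A spring holds either end; 5 to 10 N at the grip takes it past 0.61 (handle upright), then it snaps over. Hinge level, 62 mm above the bench
- clamp_grip (a point): point in the middle of the black grip of the loaded jig's handle, 85 mm from the hinge, 15 mm short of the upper end: a good height for the fingertip. Grip 46 mm long, 28 wide (along the hinge), 16 thick. Open: point 132 mm above the bench, upper end 149, reaching 15 mm farther back than the point; upright: upper end 162. Axes turn with the handle; open: z up, x level towards the housing
- housing_mid (a point): centre, half-way up, of the aluminium bearing housing in the loaded jig's nest: square flange 56 x 56 x 14 mm, round boss 42 mm across, 36 mm high in all, underside 14 mm above the bench. From above, the line from clamp_grip to this point is the direction in which the handle swings over (149 mm apart while open). A like housing lying on the bench between the jigs is not part of the job
- idle_clamp (a joint): angle (rad) of the same kind of clamp on the empty jig: 0 open, as it starts and must stay; 1.22 closed. The jigs stand on the left and right, 300 mm apart or more, either on either side. Each is a dark steel plate 200 x 100 x 14 mm fixed to the bench, with the steel clamp near the end towards the robot and a square nest of four low aluminium lugs near the other end
Mind the look-alikes: they are no part of the job. What is shaped like the part that bears housing_mid but blue is not meant.

How it is judged:
At the end, for the whole second after the job is handed in: The clamp of the loaded jig is snapped closed (joint above 1.1 rad), the housing is still in its nest (within 10 mm of where it started, and level within 10 degrees) and the empty jig's clamp is still open (below 0.2 rad) (value of joint clamp above 1.1 rad and value of joint idle_clamp below 0.2 rad and distance of housing_mid from where it was at the start of the episode below 0.01 m and angle between housing_mid's own z axis and vertical below 0.17 rad); the robot touches nothing.
It fails at once if the empty jig's clamp was pushed over (value of joint idle_clamp above 0.61 rad).
It fails at once if the housing was knocked out of its nest (distance of housing_mid from where it was at the start of the episode above 0.02 m).
It also fails if it takes over 32 s, if anything falls off the work surface, if the arm or the gripper's body presses on something with over 40 N, if the wrist force passes 120 N, or if a joint passes its speed limit or range.

## Working session

There is one attempt and no reset: what is moved stays moved. The work goes in short steps, Python scripts to look and compute and a tool call to move; the robot and the scene stay as the last step left them, time stands still between calls to the robot, and variables do not carry over. Pictures are saved under pics/ and viewed, and the job is handed in when it is done.

Besides the shell and the picture viewer there is one more tool, called after "Emit:" as name(argument=value, ...) on one line, values as JSON. carry_out: Moves the arm, as the interface text tells. Its arguments: {"type":"object","properties":{"hand":{"type":"array"},"slide":{"type":"array"},"turn":{"type":"array"},"force":{"type":"number"}},"required":["hand","slide","turn"]}

```bash
mkdir -p pics
cat > h.py <<'E'
import numpy as np, cv2
from cell import ctrl, snapshot, silhouettes, mark_of
def world(s,r,c,d=None,T=None):
    r0,c0=int(round(r)),int(round(c))
    if d is None:
        w=s['depth'][max(r0-1,0):r0+2,max(c0-1,0):c0+2]; w=w[w>0]; d=np.median(w) if w.size else np.nan
    p=np.array([(c-s['cx'])/s['fx']*d,(r-s['cy'])/s['fy']*d,d,1])
    return ((s['T'] if T is None else T)@p)[:3]
E
python3 - <<'E'
from h import *
print(ctrl.state())
for cam in ('top','side'):
    s=snapshot(cam); cv2.imwrite(f'pics/{cam}0.png',s['pixels'][:,:,::-1])
    for n in ('clamp_grip','housing_mid'):
        for m in mark_of(cam,n): print(cam,n,m['at'],round(m['p'],2),world(s,*m['at']).round(3))
    for n in ('clamp','idle_clamp','housing_mid'):
        for m in silhouettes(cam,n): print(cam,'sil',n,m['at'],m['mask'].sum(),round(m['p'],2),world(s,*m['at']).round(3))
E
```

```text
{'t': 0.0, 'joints': array([ 1.06969550e+00,  2.91290959e-01, -1.54113154e-01,  1.12667675e+00,
        2.29472145e-05,  1.43149173e+00]), 'joint_velocities': array([ 0.00075029,  0.00043684, -0.00143265, -0.00053201, -0.00043   ,
       -0.00109341]), 'tau': array([-2.70928676e-04, -5.37134600e+01,  3.31372046e+01,  1.56264816e-02,
       -2.03533318e-04, -4.50533162e-05]), 'tool_pos': array([0.18562056, 0.49065518, 0.24173165]), 'tool_rot': array([ 2.77864389e-04,  8.22786184e-01,  5.68350668e-01, -5.79161575e-04]), 'force': array([0.63710135, 0.10878193, 0.85087954]), 'wrist_torque': array([-0.06263544, -0.01283136, -0.03078697]), 'width': 1.001747087186514}
top clamp_grip [222.7, 246.3] 0.55 [0.476 0.15  0.147]
top housing_mid [185.8, 224.3] 0.89 [0.595 0.235 0.049]
top housing_mid [144.0, 213.6] 0.61 [0.725 0.277 0.035]
top housing_mid [267.2, 234.6] 0.61 [0.366 0.195 0.036]
top sil clamp [214.7, 240.5] 281 0.87 [0.508 0.179 0.077]
top sil idle_clamp [190.2, 378.9] 284 0.85 [ 0.585 -0.205  0.073]
top sil housing_mid [267.1, 234.0] 387 0.92 [0.366 0.197 0.035]
top sil housing_mid [186.6, 220.2] 320 0.85 [0.593 0.247 0.049]
top sil housing_mid [145.7, 213.5] 358 0.74 [0.722 0.28  0.027]
side clamp_grip [252.3, 339.1] 0.7 [0.474 0.158 0.144]
side housing_mid [320.0, 187.0] 0.9 [0.73  0.299 0.037]
side housing_mid [314.9, 262.9] 0.88 [0.592 0.259 0.05 ]
side housing_mid [325.5, 383.7] 0.85 [0.376 0.212 0.037]
side sil clamp [263.8, 324.4] 882 0.92 [0.534 0.055 0.001]
side sil housing_mid [327.3, 382.4] 903 0.89 [0.377 0.214 0.034]
side sil housing_mid [322.5, 187.3] 866 0.78 [0.728 0.302 0.034]
side sil housing_mid [316.9, 265.4] 840 0.57 [0.588 0.258 0.045]
```

Run:
```python
import cv2
a=cv2.imread('pics/top0.png');cv2.imwrite('pics/top0z.png',cv2.resize(a[100:320,160:440],None,fx=2.7,fy=2.7,interpolation=cv2.INTER_CUBIC))
a=cv2.imread('pics/side0.png');cv2.imwrite('pics/side0z.png',cv2.resize(a[180:380,120:500],None,fx=2.1,fy=2.1,interpolation=cv2.INTER_CUBIC))
```

```text
(no output)
```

View pics/top0z.png

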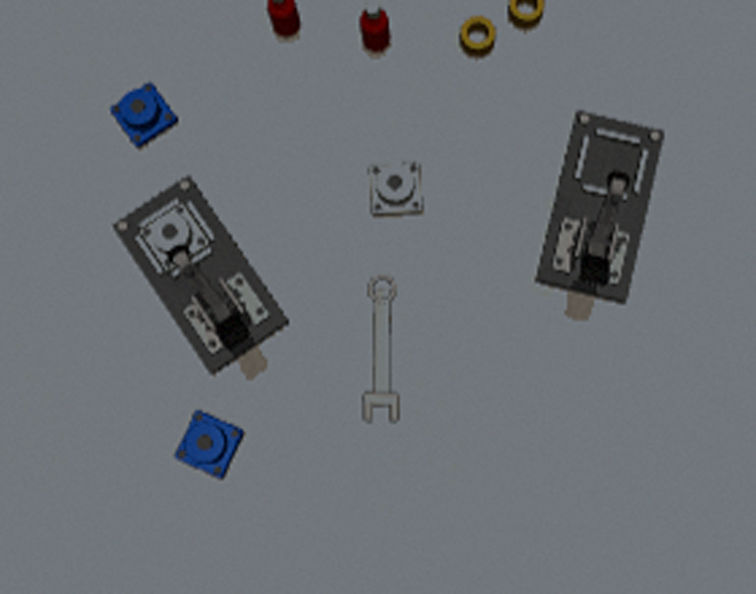

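View pics/side0z.png

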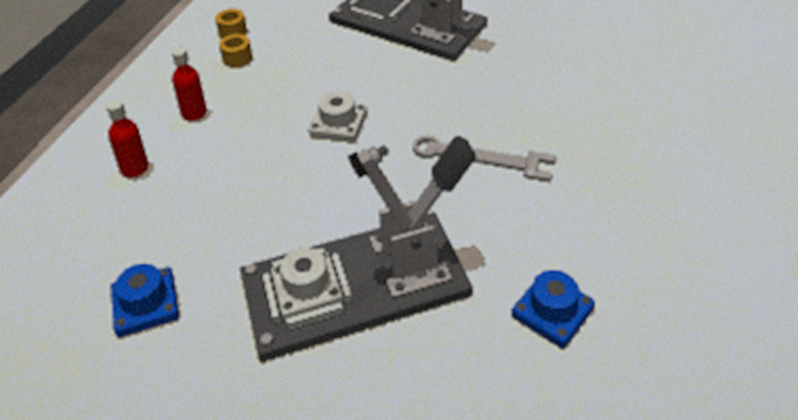

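View pics/side0.png

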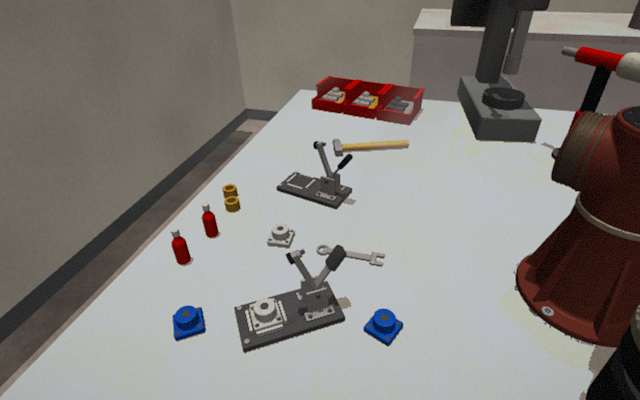

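Left jig is loaded: the housing's boss is around (190,220) in the full top picture and the grip's top is at about (222,246). The right nest is empty, and the blue ones are look-alikes. Next I refine the direction.

Run:
```python
from h import *
s=snapshot('top')
def atz(r,c,z):
    o=s['T'][:3,3]; d=s['T'][:3,:3]@np.array([(c-s['cx'])/s['fx'],(r-s['cy'])/s['fy'],1]); return o+d*(z-o[2])/d[2]
P=[(185,178),(288,322),(212,373),(113,226)]
W=[atz(100+v/2.7,160+u/2.7,.014) for u,v in P]
for w in W: print(w.round(3))
a=(W[0]-W[1]); b=(W[3]-W[2]); print(np.linalg.norm(a),np.linalg.norm(b),np.linalg.norm(W[0]-W[3]),np.degrees([np.arctan2(a[1],a[0]),np.arctan2(b[1],b[0])]), 'centre',np.mean(W,0))
print('boss top',atz(100+231/2.7,160+170/2.7,.05))
for cam in ('top','side'):
    s=snapshot(cam)
    # black grip: world points near, by depth
    v,u=np.mgrid[:400,:640]; d=s['depth']
    Pw=np.stack([(u-s['cx'])/s['fx']*d,(v-s['cy'])/s['fy']*d,d],-1)@s['T'][:3,:3].T+s['T'][:3,3]
    g=s['pixels'].max(2)<75
    m=(d>0)&(Pw[...,2]>.112)&(Pw[...,2]<.16)&(np.hypot(Pw[...,0]-.474,Pw[...,1]-.155)<.04)
    q=Pw[m]; print(cam,m.sum(),q.mean(0).round(4),q.min(0).round(3),q.max(0).round(3))
print(ctrl.tip_reach)
```

```text
[0.665 0.234 0.014]
[0.506 0.114 0.014]
[0.45  0.193 0.014]
[0.609 0.31  0.014]
0.19884800678120518 0.19742589727975535 0.09382897539016521 [37.19029772 36.31445249] centre [0.5572813  0.21250738 0.014     ]
boss top [0.59589063 0.23860893 0.05      ]
top 111 [0.4778 0.1538 0.136 ] [0.46  0.138 0.113] [0.498 0.173 0.15 ]
side 325 [0.4807 0.1606 0.1318] [0.463 0.141 0.113] [0.502 0.175 0.149]
0.011
```

Emit:
carry_out(hand=[0,0,0,0,0,0,0,0,0,0], slide=[[-0.026,0.036,0],[-0.052,0.072,0],[-0.078,0.108,0],[-0.104,0.144,0],[-0.13,0.18,0],[-0.156,0.216,0],[-0.182,0.252,0],[-0.208,0.288,0],[-0.234,0.324,0],[-0.26,0.36,0]], turn=[[0,0,-0.1],[0,0,-0.2],[0,0,-0.3],[0,0,-0.4],[0,0,-0.5],[0,0,-0.6],[0,0,-0.7],[0,0,-0.8],[0,0,-0.9],[0,0,-1.005]], force=60)

```text
t: 1.75
tool_pos: [0.4313, 0.1187, 0.2426]
tool_rot: [0.0, 0.446, 0.895, 0.0]
force: [1.4, 0.0, -0.2]
width: -0.003
```

Run:
```python
from h import *
from scipy.spatial.transform import Rotation as R
st=ctrl.state(); s=snapshot('wrist'); cv2.imwrite('pics/w1.png',s['pixels'][:,:,::-1])
q=st['tool_rot']; T=np.eye(4); T[:3,:3]=R.from_quat([q[1],q[2],q[3],q[0]]).as_matrix(); T[:3,3]=st['tool_pos']; T=T@s['hand_eye']
for n in ('clamp_grip','housing_mid'):
    for m in mark_of('wrist',n): print(n,m['at'],round(m['p'],2),world(s,*m['at'],T=T).round(3))
```

```text
housing_mid [163.0, 403.8] 0.97 [0.378 0.183 0.035]
```

View pics/w1.png

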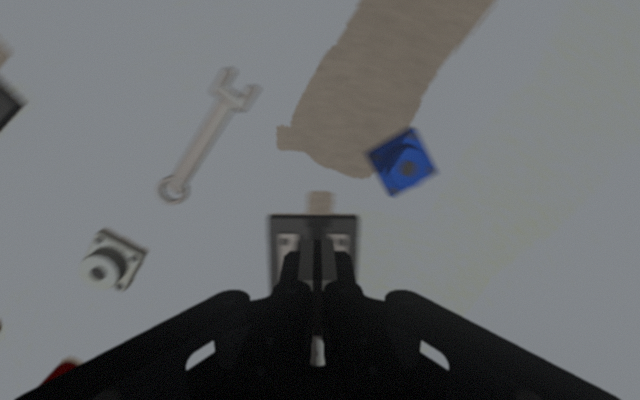

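The wrist picture shows the shut fingers (column 318) in line with the loaded jig's plate (columns 270–358). Next I lower them behind the grip.

Emit:
carry_out(hand=[0,0,0,0,0], slide=[[0,0,0.03],[0,0,0.06],[0,0,0.09],[0,0,0.11],[0,0,0.11]], turn=[[0,0,0],[0,0,0],[0,0,0],[0,0,0],[0,0,0]])

```text
t: 2.4
tool_pos: [0.428, 0.1211, 0.1303]
tool_rot: [-0.002, 0.447, 0.894, -0.001]
force: [0.4, 0.2, 0.5]
width: -0.005
```

Run:
```python
from h import *
s=snapshot('side'); cv2.imwrite('pics/s2.png',cv2.resize(s['pixels'][180:380,200:500,::-1],None,fx=2.6,fy=2.6))
```

```text
(no output)
```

View pics/s2.png

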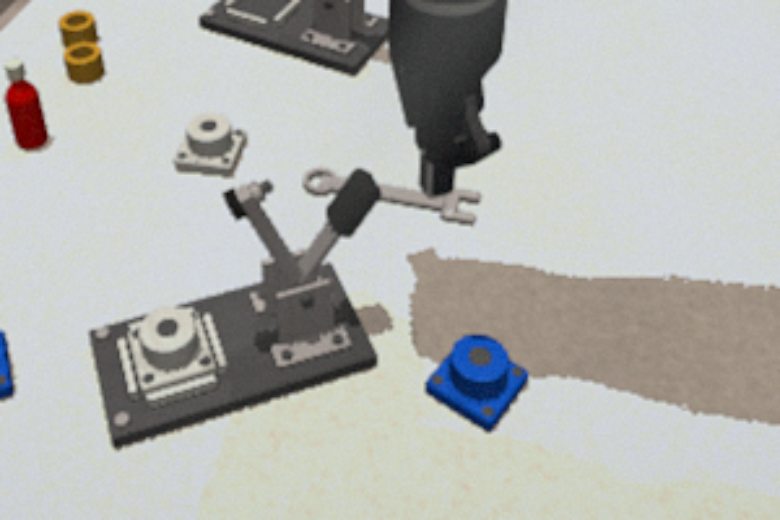

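The fingertips stand at grip height, clear behind the handle (about (437,190) against the grip at (352,200)). Now I push.

Emit:
carry_out(hand=[0,0,0,0,0,0,0,0,0], slide=[[0,0.01,0],[0,0.02,0],[0,0.028,0],[0,0.036,0],[0,0.044,0],[0,0.052,0],[0,0.06,0],[0,0.068,0],[0,0.076,0]], turn=[[0,0,0],[0,0,0],[0,0,0],[0,0,0],[0,0,0],[0,0,0],[0,0,0],[0,0,0],[0,0,0]])

```text
t: 3.35
tool_pos: [0.4921, 0.1665, 0.1326]
tool_rot: [0.0, 0.447, 0.894, 0.0]
force: [-4.9, -3.0, 19.0]
width: 0.004
```

Run:
```python
from h import *
s=snapshot('side'); cv2.imwrite('pics/s3.png',cv2.resize(s['pixels'][180:380,200:500,::-1],None,fx=2.6,fy=2.6))
```

```text
(no output)
```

View pics/s3.png

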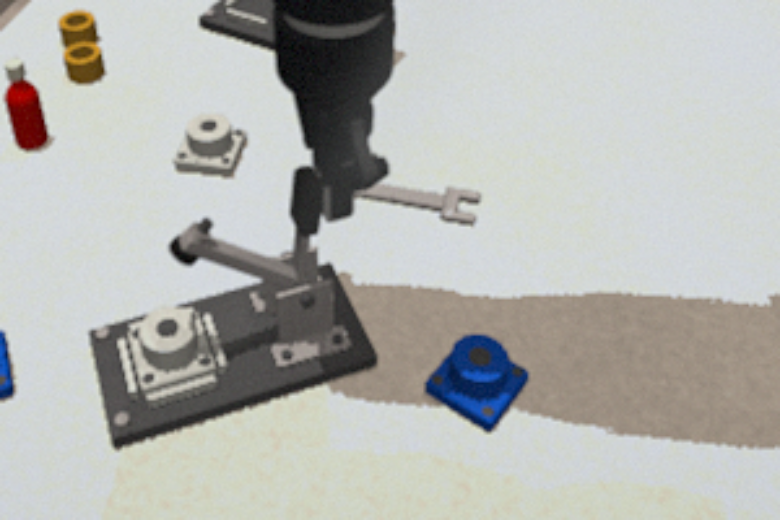

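The handle is nearly upright, at (305,200). There is a 19 N upward push, so the handle end probably rubs under a finger knuckle. I raise a little and continue.

Emit:
carry_out(hand=[0,0,0,0,0,0], slide=[[0,0.0,-0.006],[0,0.002,-0.012],[0,0.008,-0.012],[0,0.016,-0.012],[0,0.022,-0.012],[0,0.028,-0.012]], turn=[[0,0,0],[0,0,0],[0,0,0],[0,0,0],[0,0,0],[0,0,0]])

```text
t: 4.0
tool_pos: [0.5143, 0.1832, 0.1441]
tool_rot: [-0.0, 0.447, 0.894, 0.0]
force: [0.6, 0.5, 0.7]
width: -0.001
```

Run:
```python
from h import *
s=snapshot('side'); cv2.imwrite('pics/s4.png',cv2.resize(s['pixels'][180:380,200:500,::-1],None,fx=2.6,fy=2.6))
```

```text
(no output)
```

View pics/s4.png

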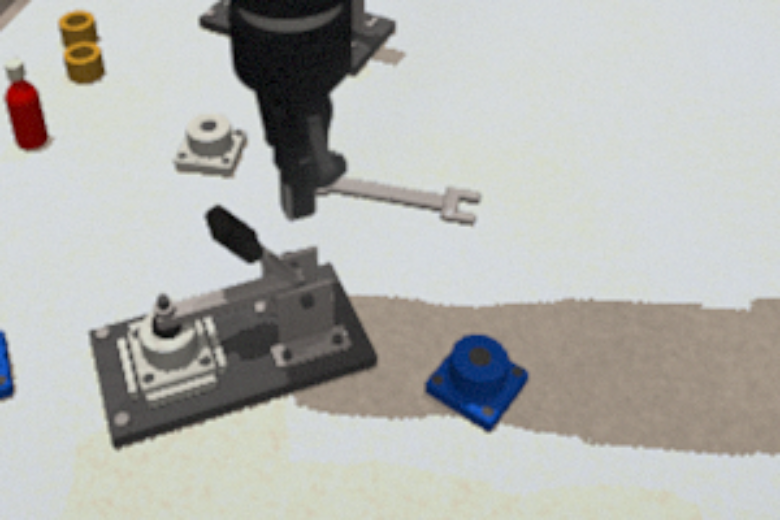

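The clamp has snapped closed: the handle leans over at (232,232) and the foot is on the boss at (165,318). I back off and up.

Emit:
carry_out(hand=[0,0,0,0,0,0,0,0], slide=[[0,-0.02,-0.01],[0,-0.04,-0.03],[0,-0.06,-0.06],[0,-0.08,-0.09],[0,-0.08,-0.1],[0,-0.08,-0.1],[0,-0.08,-0.1],[0,-0.08,-0.1]], turn=[[0,0,0],[0,0,0],[0,0,0],[0,0,0],[0,0,0],[0,0,0],[0,0,0],[0,0,0]])

```text
t: 4.85
tool_pos: [0.4495, 0.135, 0.2429]
tool_rot: [-0.001, 0.447, 0.894, -0.001]
force: [0.7, 0.2, -0.5]
width: 0.002
```

Run:
```python
from h import *
s=snapshot('side'); cv2.imwrite('pics/s5.png',s['pixels'][:,:,::-1])
for m in mark_of('side','housing_mid')+mark_of('side','clamp_grip'): print(m['at'],round(m['p'],2),world(s,*m['at']).round(3))
```

```text
[322.1, 382.0] 0.92 [0.38  0.205 0.037]
[314.5, 263.6] 0.86 [0.591 0.258 0.05 ]
[316.4, 186.6] 0.75 [0.736 0.292 0.036]
[268.1, 287.7] 0.97 [0.551 0.22  0.144]
```

View pics/s5.png

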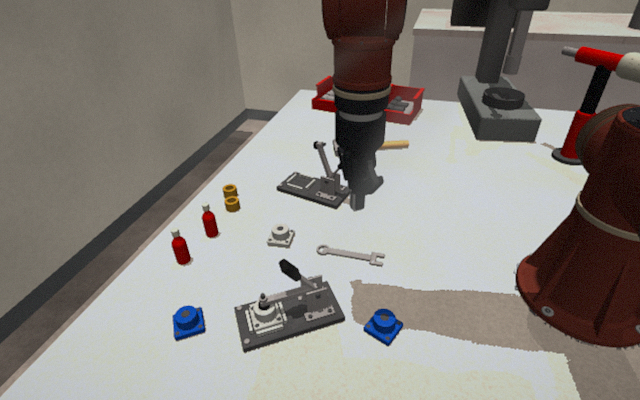

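The housing is unmoved (mark at [314.5, 263.6], before [314.9, 262.9]). The grip moved about 98 mm forward, which is full travel. The idle clamp is still raised at (322,150), and the robot is clear.

```bash
python3 -c "
from cell import ctrl
print(ctrl.finish_job())"
```

```text
the job is handed in; nothing more can be done
None
```

The loaded (left) jig is clamped. I pushed its handle over centre with the shut fingertips; it snapped fully over and the clamp arm's foot came down on the housing. I then backed the arm clear and handed the job in after about 5 s on the robot's clock.

- **Clamp closed:** the grip mark had moved about 98 mm towards the housing, which is the full swing. The side picture shows the foot on the boss.
- **Housing in its nest:** its mark in the side camera moved less than 1 pixel, about 1 mm.
- **Empty jig:** its clamp arm was still raised in the last picture. The gripper hid part of that jig, so I did not measure the angle.
- **Robot clear:** the last force reading was about 1 N, with nothing touching.
- **Upward force:** part-way through the push I read 19 N upward on the tool, probably the handle end rubbing under a finger knuckle. I raised the tool 12 mm and it was gone by the next reading. That is below the 40 N limit, but I only read the force at the end of each move.

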